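# Set the gauge pointer to the arrow clip

### The arm

A 7-joint arm with a two-finger parallel gripper is mounted at the origin on the work surface. World frame = base frame: x ahead of the robot, y to its left, z up, the work surface at z = 0. Lengths are in m, angles in rad, forces in N, time in s.
With the tool pointing down it reaches from about 0.35 to 0.9 m from the base axis. Payload 8.1 kg.
Tool frame: the origin (TCP) lies between the finger pads; the fingertips stand 19 mm ahead of it and the grasp point (between the pads) is the TCP; y points along the fingers, x is the direction in which the jaws open and shut, and the axes are right-handed (so a half turn about y gives the same grasp; the last joint's range is limited). The gripper opens to 92 mm and grips with 3 to 60 N. Pads are 19 mm wide; open, the fingers measure 130 mm over their backs; the gripper's body (75 mm by 190 mm) begins 47 mm behind the grasp point.
Start: joints at [1.122, 0.434, 0.025, 1.573, -0.012, 1.134, -0.075], TCP at [0.212, -0.588, 0.246] pointing down, gripper open.
Joint ranges: [-2.62, 2.62], [-0.44, 2.09], [-1.27, 1.32], [0.08, 2.57], [-1.32, 4.46], [0.12, 2], [-2.74, 2.74]. Speed limits (rad/s): [2.22, 2.22, 3.01, 3.01, 3.14, 3.14, 3.14].

### API

Orientations are given as a rotation vector (axis times angle).
In Python, from cell import arm gives the robot as it stands.
- The arm moves only by the tool move_arm, never from a script. Its argument "series" is a list of rows, each an object of numbers: "x", "y", "z": the shift along the tool's x, y, z in cm; "rx", "ry", "rz": the turn, a rotation vector about the tool's x, y, z in rad. In form: [{"x": .., "y": .., "z": .., "rx": .., "ry": .., "rz": ..}, ...]. A call has 1 to 12 rows; each row shifts and turns the pose as measured when the row begins, along the tool's axes as they then stand; what a row does not reach is not made up. A row lasts 1/8 s, in which the tool goes at most 62.5 mm and 10.7 degrees, less where a joint would pass 70% of its speed; a pose out of reach is approached as far as the arm can. A call is refused whole if a number of a shift passes 6.25 or a number of a turn 0.188, either way. A call with a gripper value outside its range is refused whole. "jaw" is the finger opening in cm, from 0 to 9.18, set as the call begins (left out, the last holds). The fingers move at their own pace and stop on an object; "newtons" is the grip in N (left out, the last holds). Time passes only in rows, so rows that do not move let the fingers close. It gives the time, the measured TCP pose, the force and the opening at its end, in the units of the state.
- arm.observe(): the state, without advancing time (a new reading comes with each control period).
- arm.get_image(name): name is "scene" or "side" or "wrist"; returns the picture (384x512x3 uint8, blue, green, red); there is no depth.
- arm.camera_params(name): a dict with "K" (3x3 intrinsics, pixels), "R" (3x3) and "t" (3): a world point X has camera coordinates R X + t; the wrist camera has in their place "tool_from_camera" (4x4, takes a point from camera to tool coordinates, whose origin is the TCP and whose axes are the tool frame's). Camera axes: x right, y down, z forward; pixel columns grow to the right and rows downward; lengths in m; the calibration is good to about 2 mm. A picture is of the moment at which its call begins: read the wrist's pose just before it. camera_params takes no time and is no camera call.
- arm.sign_off(): hands the job in, once; it reports no verdict.
The state is a dict: "clock": time; "joints": joint angles; "dq": joint speeds; "joint_efforts": joint torques, N m; "position": TCP position; "ee_rot": TCP orientation; "force": force on the tool from outside, world axes, zero at the start; "ft_torque": the same for the moment, N m; "width": opening from 0.0 (shut) to 1.0 (fully open).
Only numpy, scipy, OpenCV 4.12 (cv2) and the standard library are available. Lean on these libraries where they do the work, as an engineer would, in place of code of your own. Each camera call takes 0.05 s, during which the arm holds its last target.

### The job

Turn the wing knob on the drum of the setting gauge until the pointer stands opposite the arrow-shaped clip on the rail (not the square clip), then let go of the knob. Move the pointer by the knob only; do not touch the pointer itself.

Things in the scene. Friction and masses are not known exactly. Their poses are not given: they have to be found in the camera images.
- knob_grip (a point): Black wing knob on a black drum (100 mm across, top 44 mm over the table) of the fixed grey gauge. Point on the vertical turning axis, 78 mm over the table; it turns with the knob. Wing 56 mm long along y, 18 mm thick along x, from 34 mm below to 18 mm above the point. Grip across x from above. Stiff (0.12 N m), stays where left. Needs at most 1.2 rad; stops 1.5 rad either side of middle.
- pointer: Brass cone pointer on a steel toothed bar (160 mm, along y), sliding along y on the drum's far side; not to be touched. Origin at the tip, 86 mm in +x from the knob axis, 36 mm over the table (highest part 45 mm); x is the way it points. Geared to the drum: knob anticlockwise from above moves it to +y, 50 mm per rad; clockwise to -y.
- arrow_clip: The mark: black clip fixed on the gauge's aluminium rail, a block 34 mm wide with a right-angled arrow point facing the knob. Origin at the arrow's point, 37 mm over the table (top 46 mm); the clip reaches 43 mm from it along x, away from the knob; y runs along the rail, same way as the pointer's y. The aligned tip has y = 0 here and is 9 mm short of the point.
- square_clip: Bystander, not the mark: the other black clip fixed on the rail, a plain 34 x 34 mm block without a point, on the other side of the middle. Origin 12 mm in front of the face that looks to the knob, 37 mm over the table; axes as the arrow clip's.

How it is judged:
By the outcome, as a careful person would: the job done as asked, in the order asked, and still so for the second after the job is handed in, with the robot touching nothing.
It also fails if it takes over 38 s, if anything falls off the work surface, if the arm or the gripper's body presses on something with over 40 N, if the wrist force passes 120 N, or if a joint passes its speed limit or range.

## Working session

There is one attempt and no reset: what is moved stays moved. The work goes in short steps, Python scripts to look and compute and a tool call to move; the robot and the scene stay as the last step left them, time stands still between calls to the robot, and variables do not carry over. Pictures are saved under pics/ and viewed, and the job is handed in when it is done.

Besides the shell and the picture viewer there is one more tool, called after "Emit:" in YAML: its name, and indented under it one key for each argument. move_arm: Moves the arm, as the interface text tells. Its arguments: {"type":"object","properties":{"series":{"type":"array","items":{"type":"object","properties":{"x":{"type":"number"},"y":{"type":"number"},"z":{"type":"number"},"rx":{"type":"number"},"ry":{"type":"number"},"rz":{"type":"number"}}}},"jaw":{"type":"number"},"newtons":{"type":"number"}},"required":["series"]}

```bash
mkdir -p pics; ls; python3 - <<'E'
from cell import arm
import cv2
s=arm.observe()
for k in s: print(k,s[k])
for n in ("scene","side","wrist"):
    cv2.imwrite(f"pics/{n}0.png",arm.get_image(n)); print(n,arm.camera_params(n))
E
```

```text
pics
clock 0.0
joints [ 1.12243493  0.43525944  0.02495644  1.57410079 -0.0116063   1.13399263
 -0.07513813]
dq [ 8.90722460e-04 -4.48989580e-04 -7.10578170e-04 -3.86263848e-04
 -5.09783088e-04 -4.63524865e-05 -5.41857453e-04]
joint_efforts [-1.56214643e-03 -6.67858100e+01  9.84349810e-01 -3.14469087e+01
 -6.04452915e-02  4.28520993e-02  1.33246135e-04]
position [ 0.21161555 -0.58756973  0.24492067]
ee_rot [-1.35229516  0.95194414 -0.94963846]
force [-0.05238224  0.39310271  0.31690387]
ft_torque [-0.0681824   0.06411206  0.0074604 ]
width 0.9981960390669257
scene {'K': array([[416.12900142,   0.        , 249.49603363],
       [  0.        , 416.12900142, 187.4941779 ],
       [  0.        ,   0.        ,   1.        ]]), 'R': array([[-0.14035961,  0.99005436, -0.00956789],
       [ 0.80774747,  0.1089149 , -0.57938033],
       [-0.57257593, -0.08905004, -0.81500116]]), 't': array([ 0.0543203 , -0.46171494,  1.08194967])}
side {'K': array([[427.42746345,   0.        , 258.51659051],
       [  0.        , 427.42746345, 192.81252628],
       [  0.        ,   0.        ,   1.        ]]), 'R': array([[ 0.77826095, -0.6278814 ,  0.00865062],
       [-0.44679293, -0.56337616, -0.69497006],
       [ 0.44123233,  0.53700302, -0.71898664]]), 't': array([-0.46197147,  0.33658728,  0.47943832])}
wrist {'K': array([[295.07609792,   0.        , 255.20445831],
       [  0.        , 295.07609792, 192.54066601],
       [  0.        ,   0.        ,   1.        ]]), 'tool_from_camera': array([[ 9.99999806e-01,  5.55784171e-05,  6.20811887e-04,
         1.92740230e-04],
       [-5.75329437e-04, -3.00851535e-01,  9.53670815e-01,
        -1.39587659e-01],
       [ 2.39775723e-04, -9.53670987e-01, -3.00851445e-01,
         8.29251187e-02],
       [ 0.00000000e+00,  0.00000000e+00,  0.00000000e+00,
         1.00000000e+00]])}
```

View pics/scene0.png

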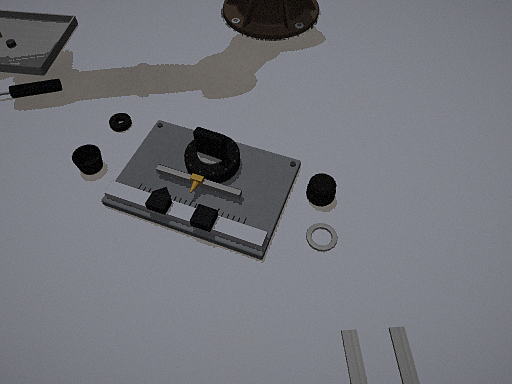

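View pics/side0.png

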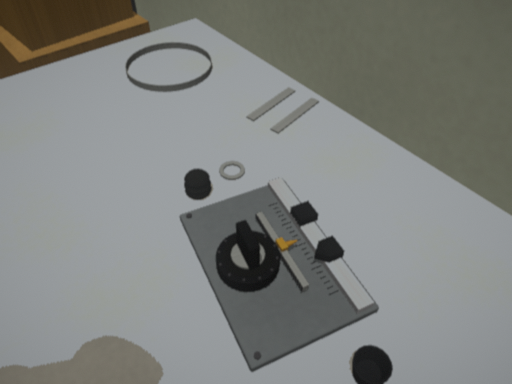

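View pics/wrist0.png

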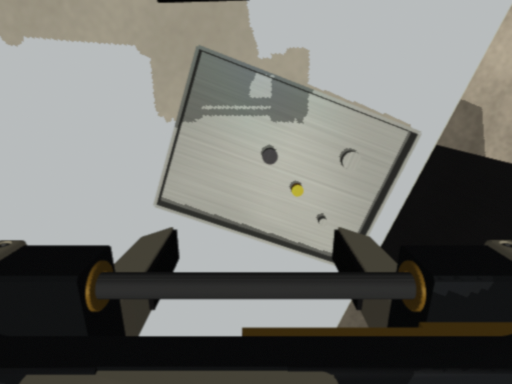

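The scene view shows the gauge: knob at about (212,145), pointer tip near (193,190), arrow clip at (159,198) and square clip at (204,217). I'll enlarge the crops.

```bash
python3 - <<'E'
import cv2
a=cv2.imread("pics/scene0.png")[115:245,95:305]; cv2.imwrite("pics/sc1.png",cv2.resize(cv2.convertScaleAbs(a,alpha=1.6,beta=25)[:, :195],None,fx=4,fy=4,interpolation=cv2.INTER_CUBIC))
a=cv2.imread("pics/side0.png")[190:320,200:380]; cv2.imwrite("pics/si1.png",cv2.resize(cv2.convertScaleAbs(a,alpha=1.6,beta=25),None,fx=4,fy=4,interpolation=cv2.INTER_CUBIC))
E
```

```text
(no output)
```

View pics/sc1.png

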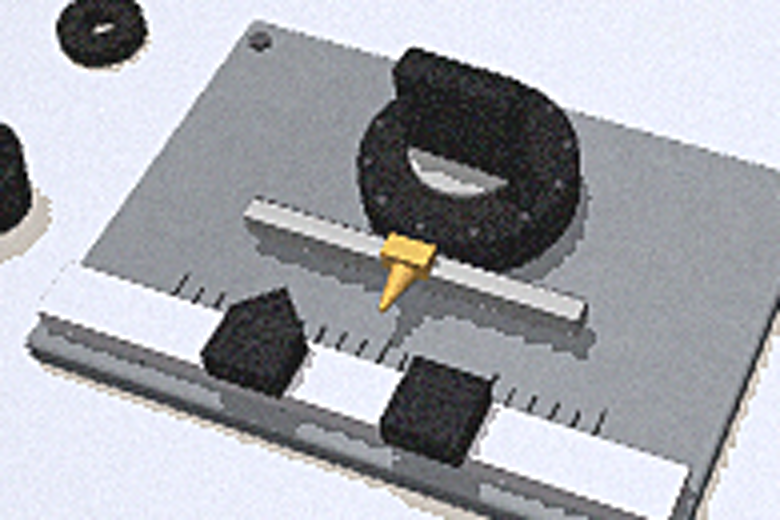

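View pics/si1.png

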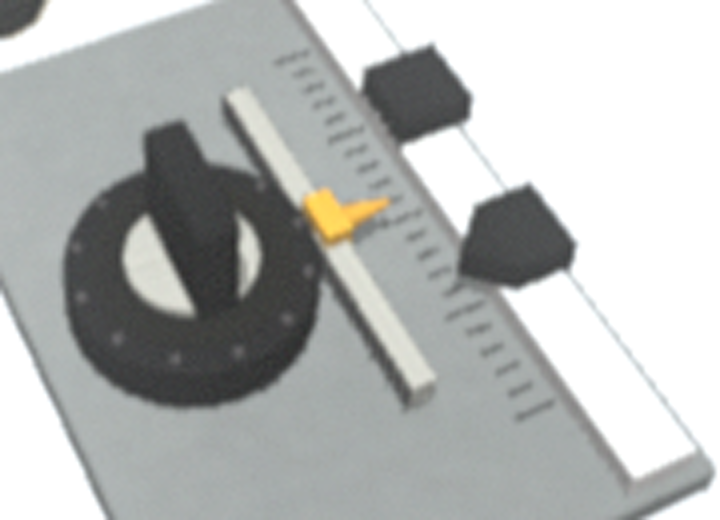

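```bash
python3 - <<'E'
import cv2,numpy as np
def g(f,o,r,c,n):
    a=cv2.imread(f)[r[0]:r[1],c[0]:c[1]].astype(float)
    a=cv2.GaussianBlur(a,(0,0),0.6)
    b=np.clip((a/110)**0.6*255,0,255).astype(np.uint8)
    return cv2.resize(b,(n,n*(r[1]-r[0])//(c[1]-c[0])),interpolation=cv2.INTER_CUBIC)
cv2.imwrite("pics/sc2.png",g("pics/scene0.png",0,(120,210),(140,250),770//1))
cv2.imwrite("pics/si2.png",g("pics/side0.png",0,(200,300),(210,350),784))
E
```

```text
(no output)
```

View pics/sc2.png

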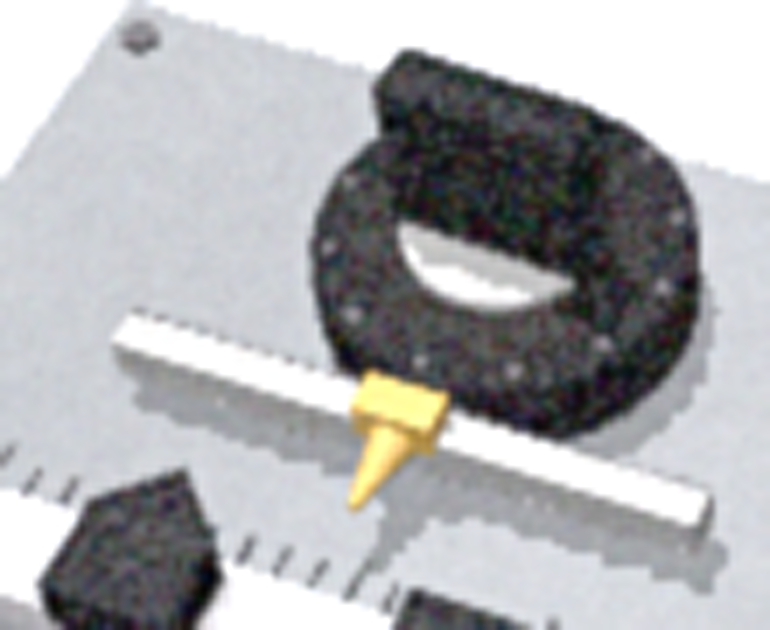

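View pics/si2.png

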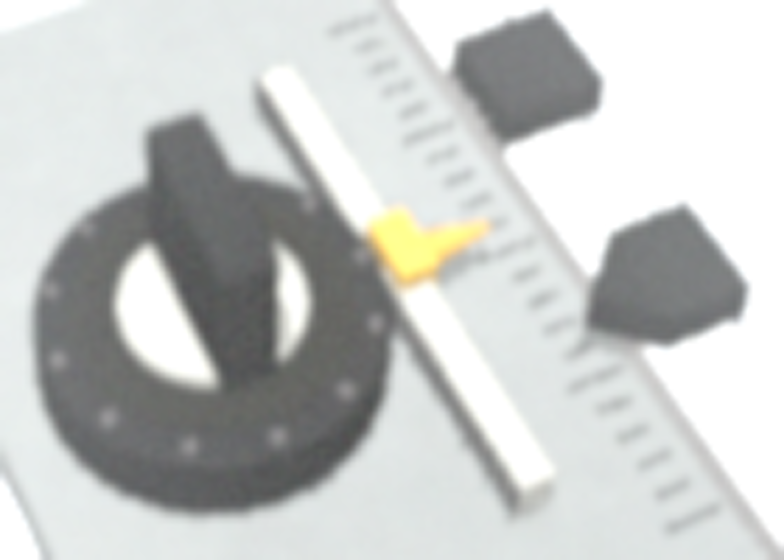

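```bash
cat > h.py <<'E'
import numpy as np
from cell import arm
def P(n):
    c=arm.camera_params(n); return np.array(c["K"]),np.array(c["R"]),np.array(c["t"])
def ray(n,p):
    K,R,t=P(n); return -R.T@t, R.T@np.linalg.inv(K)@np.array([p[0],p[1],1.])
def plane(n,p,z):
    o,d=ray(n,p); return o+d*(z-o[2])/d[2]
def tri(p,q,a="scene",b="side"):
    o,d=ray(a,p);e,f=ray(b,q); d/=np.linalg.norm(d);f/=np.linalg.norm(f)
    s=np.linalg.lstsq(np.c_[d,-f],e-o,rcond=None)[0]; u,v=o+s[0]*d,e+s[1]*f
    return (u+v)/2,np.linalg.norm(u-v)
S=lambda x,y:(140+x/7,120+y/7)
D=lambda x,y:(210+x/5.6,200+y/5.6)
E
python3 - <<'E'
from h import *
np.set_printoptions(precision=4,suppress=True)
pts=dict(tip=(S(352,508),D(490,225),.036),rackL=(S(712,495),D(275,66),.04),
 wingtop=(S(489,100),D(211,198),.096),wL=(S(390,71),D(247,274),.096),wR=(S(590,128),D(175,122),.096),arrow=(S(187,470),D(590,300),.046))
for k,(a,b,z) in pts.items():
    print(k,*tri(a,b),plane("scene",a,z),plane("side",b,z))
print("disc",plane("side",D(212,308),.045))
# rack far top corners
for a in [(135,310),(715,492),(115,345),(690,530)]: print("rack sc",plane("scene",S(*a),.044))
for a in [(258,80),(290,66),(555,473),(525,495)]: print("rack si",plane("side",D(*a),.044))
E
```

```text
tip [ 0.6169 -0.0695  0.0345] 0.0017703877751788074 [ 0.6173 -0.0684  0.036 ] [ 0.6164 -0.071   0.036 ]
rackL [0.6046 0.0159 0.0376] 0.004602892949425876 [0.6046 0.018  0.04  ] [0.6041 0.012  0.04  ]
wingtop [ 0.5327 -0.0474  0.0917] 0.0022742705637204545 [ 0.5356 -0.0455  0.096 ] [ 0.5311 -0.0512  0.096 ]
wL [ 0.5254 -0.0729  0.0912] 0.0006197976563907267 [ 0.5294 -0.0712  0.096 ] [ 0.5233 -0.0759  0.096 ]
wR [ 0.5401 -0.0216  0.0932] 0.003239252959691911 [ 0.5413 -0.0198  0.096 ] [ 0.5393 -0.0251  0.096 ]
arrow [ 0.6164 -0.1097  0.042 ] 0.002263717033637894 [ 0.6184 -0.1074  0.046 ] [ 0.6146 -0.1125  0.046 ]
disc [ 0.5322 -0.0494  0.045 ]
rack sc [ 0.5707 -0.1336  0.044 ]
rack sc [0.6064 0.0191 0.044 ]
rack sc [ 0.5822 -0.1356  0.044 ]
rack sc [0.6181 0.0149 0.044 ]
rack si [0.5944 0.0081 0.044 ]
rack si [0.6054 0.0065 0.044 ]
rack si [ 0.5702 -0.1455  0.044 ]
rack si [ 0.5596 -0.1454  0.044 ]
```

```bash
cat >> h.py <<'E'
from scipy.spatial.transform import Rotation as Ro
np.set_printoptions(precision=4,suppress=True)
def pose():
    s=arm.observe(); return np.array(s["position"]),Ro.from_rotvec(s["ee_rot"]).as_matrix(),s
def target(p,yaw):
    # tool y down, tool x = (cos yaw, sin yaw,0)
    x=np.array([np.cos(yaw),np.sin(yaw),0]);y=np.array([0,0,-1.]);return np.array(p),np.c_[x,y,np.cross(x,y)]
def delta(p,yaw):
    q,R,s=pose(); p,T=target(p,yaw)
    print("t",s["clock"],"pos",q,"w",s["width"],"F",s["force"],"tau",s["ft_torque"]); print("joints",s["joints"]);print("yaw now",np.arctan2(R[1,0],R[0,0]),"tool down",-R[2,1])
    print("shift cm (tool)",100*R.T@(p-q),"rotvec tool",Ro.from_matrix(R.T@T).as_rotvec())
E
python3 - <<'E'
from h import *
_,R,_=pose();print(R)
for y in(-.25,-.25+np.pi):delta([.532,-.049,.22],y)
E
```

```text
[[ 0.3389 -0.0005  0.9408]
 [-0.9408  0.0011  0.3389]
 [-0.0012 -1.     -0.0001]]
t 0.15 pos [ 0.2117 -0.5877  0.2451] w 1.0000980629475225 F [ 0.576   0.291  -0.2975] tau [-0.0115 -0.0066 -0.0296]
joints [ 1.1224  0.4351  0.025   1.5739 -0.0116  1.134  -0.0751]
yaw now -1.2250308241434649 tool down 0.9999992436943139
shift cm (tool) [-39.8206   2.5545  48.3931] rotvec tool [-0.0005 -0.975  -0.0012]
t 0.15 pos [ 0.2117 -0.5877  0.2451] w 1.0000980629475225 F [ 0.576   0.291  -0.2975] tau [-0.0115 -0.0066 -0.0296]
joints [ 1.1224  0.4351  0.025   1.5739 -0.0116  1.134  -0.0751]
yaw now -1.2250308241434649 tool down 0.9999992436943139
shift cm (tool) [-39.8206   2.5545  48.3931] rotvec tool [ 0.0014  2.1666 -0.0006]
```

Emit:
move_arm:
  series:
    - {"x": -3.3, "z": 4.0, "ry": -0.081}
    - {"x": -3.0, "z": 4.3, "ry": -0.081}
    - {"x": -2.6, "z": 4.5, "ry": -0.081}
    - {"x": -2.2, "z": 4.7, "ry": -0.081}
    - {"x": -1.9, "z": 4.9, "ry": -0.081}
    - {"x": -1.5, "z": 5.0, "ry": -0.081}
    - {"x": -1.1, "z": 5.1, "ry": -0.081}
    - {"x": -0.6, "z": 5.2, "ry": -0.081}
    - {"x": -0.2, "z": 5.2, "ry": -0.081}
    - {"x": 0.2, "z": 5.2, "ry": -0.081}
    - {"x": 0.6, "z": 5.2, "ry": -0.081}
    - {"x": 1.0, "z": 5.1, "ry": -0.081}
  jaw: 6
  newtons: 40

```text
invalid input
```

```bash
python3 - <<'E'
from h import *
import cv2
delta([.532,-.049,.22],-.25)
cv2.imwrite("pics/w1.png",arm.get_image("wrist"))
E
```

```text
t 0.15 pos [ 0.2117 -0.5877  0.2451] w 1.0000980629475225 F [ 0.576   0.291  -0.2975] tau [-0.0115 -0.0066 -0.0296]
joints [ 1.1224  0.4351  0.025   1.5739 -0.0116  1.134  -0.0751]
yaw now -1.2250308241434649 tool down 0.9999992436943139
shift cm (tool) [-39.8206   2.5545  48.3931] rotvec tool [-0.0005 -0.975  -0.0012]
```

View pics/w1.png

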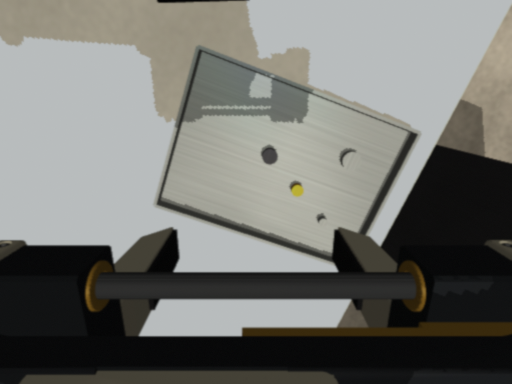

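Emit:
move_arm:
  series:
    - {"x": -3.3, "y": 0, "z": 4.0, "rx": 0, "ry": -0.081, "rz": 0}
    - {"x": -3.0, "y": 0, "z": 4.3, "rx": 0, "ry": -0.081, "rz": 0}
    - {"x": -2.6, "y": 0, "z": 4.5, "rx": 0, "ry": -0.081, "rz": 0}
    - {"x": -2.2, "y": 0, "z": 4.7, "rx": 0, "ry": -0.081, "rz": 0}
    - {"x": -1.9, "y": 0, "z": 4.9, "rx": 0, "ry": -0.081, "rz": 0}
    - {"x": -1.5, "y": 0, "z": 5.0, "rx": 0, "ry": -0.081, "rz": 0}
    - {"x": -1.1, "y": 0, "z": 5.1, "rx": 0, "ry": -0.081, "rz": 0}
    - {"x": -0.6, "y": 0, "z": 5.2, "rx": 0, "ry": -0.081, "rz": 0}
    - {"x": -0.2, "y": 0, "z": 5.2, "rx": 0, "ry": -0.081, "rz": 0}
    - {"x": 0.2, "y": 0, "z": 5.2, "rx": 0, "ry": -0.081, "rz": 0}
    - {"x": 0.6, "y": 0, "z": 5.2, "rx": 0, "ry": -0.081, "rz": 0}
    - {"x": 1.0, "y": 0, "z": 5.1, "rx": 0, "ry": -0.081, "rz": 0}
  jaw: 6
  newtons: 40

```text
clock: 1.7
position: [0.5308, -0.0333, 0.2439]
ee_rot: [-1.565, 0.182, -0.182]
force: [0.3, -0.5, -0.2]
width: 0.654
```

```bash
python3 - <<'E'
from h import *
import cv2
delta([.532,-.049,.22],-.25)
cv2.imwrite("pics/w2.png",arm.get_image("wrist"))
E
```

```text
t 1.7 pos [ 0.5308 -0.0333  0.2439] w 0.6535170262828522 F [ 0.2697 -0.4752 -0.2117] tau [-0.0526 -0.1025  0.0524]
joints [ 0.314   0.3277 -0.4563  1.773   0.164   1.0787 -0.4305]
yaw now -0.2313102754836826 tool down 0.9999975759370846
shift cm (tool) [ 0.4797  2.3917 -1.4918] rotvec tool [0.0022 0.0187 0.0001]
```

View pics/w2.png

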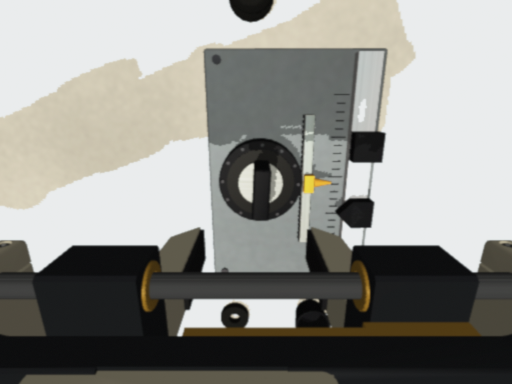

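The wrist view from above shows the drum centre at about (261,182), the pointer tip at (330,183), the arrow point at (337,212) and the square clip at (366,147). The gripper is nearly aligned with the wing. I'll enlarge it.

```bash
python3 - <<'E'
import cv2,numpy as np
a=cv2.imread("pics/w2.png")[125:237,210:390].astype(float)
b=np.clip((a/150)**0.55*255,0,255).astype(np.uint8)
cv2.imwrite("pics/w2c.png",cv2.resize(b,None,fx=4.4,fy=4.4,interpolation=cv2.INTER_CUBIC))
E
```

```text
(no output)
```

View pics/w2c.png

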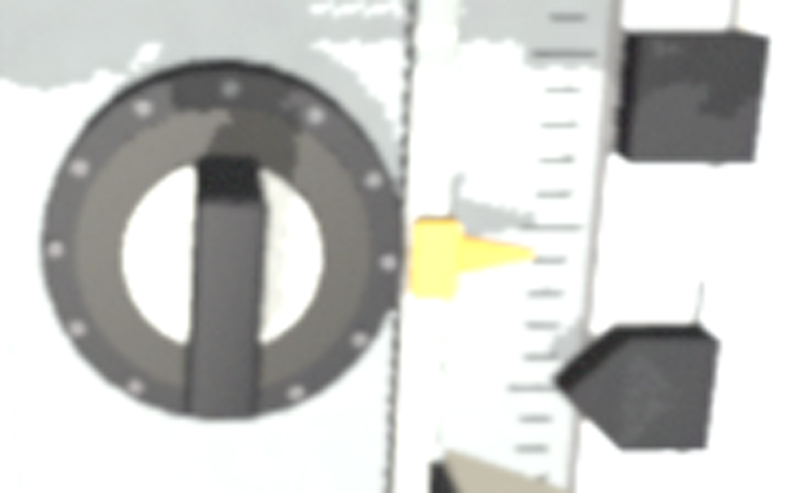

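```bash
cat >> h.py <<'E'
def wplane(p,z,q,R):
    c=arm.camera_params("wrist");T=np.array(c["tool_from_camera"]);d=np.linalg.inv(c["K"])@np.array([p[0],p[1],1.])
    d=R@(T[:3,:3]@d);o=q+R@T[:3,3];return o+d*(z-o[2])/d[2]
E
python3 - <<'E'
from h import *
q,R,_=pose();W=lambda x,y,z:wplane((210+x/4.4,125+y/4.4),z,q,R)
w=[W(198,203,.096),W(260,203,.096),W(188,412,.096),W(257,412,.096)]
print("wing c",np.mean(w,0)); d=(w[0]+w[1]-w[2]-w[3])[:2]/2;print("len",np.linalg.norm(d),"w",np.linalg.norm(w[1]-w[0]),np.linalg.norm(w[3]-w[2]),"yaw",np.arctan2(-d[0],d[1]))
d=[W(x,y,.045) for x,y in((122,255),(323,255))];print("disc",np.mean(d,0))
# drum dots opposite pairs
for a,b in(((80,167),(360,340)),((55,249),(388,262)),((373,181),(77,328)),((143,108),(296,392)),((316,116),(135,386))):print("dots",(W(*a,.044)+W(*b,.044))/2)
t=W(535,253,.036);print("tip",t)
for z,p in((.028,(556,380)),(.046,(567,390))):print("arrow",z,W(*p,z))
# rack edge
a,b=W(408,60,.03),W(392,440,.03);print("rack yaw",np.arctan2(-(a-b)[0],(a-b)[1]))
# scale ticks ends on plate
E
```

```text
wing c [ 0.5384 -0.038   0.096 ]
len 0.05120185286691048 w 0.014094512320843845 0.016496843455550206 yaw -0.24288376996317249
disc [ 0.5385 -0.0389  0.045 ]
dots [ 0.5386 -0.0393  0.044 ]
dots [ 0.5383 -0.0392  0.044 ]
dots [ 0.5384 -0.0394  0.044 ]
dots [ 0.5384 -0.0391  0.044 ]
dots [ 0.5385 -0.0392  0.044 ]
tip [ 0.6231 -0.0597  0.036 ]
arrow 0.028 [ 0.6252 -0.1021  0.028 ]
arrow 0.046 [ 0.6241 -0.0978  0.046 ]
rack yaw -0.21389933108134973
```

```bash
python3 - <<'E'
from h import *
import cv2
q,R,s=pose();print(q,s["dq"],s["clock"])
cv2.imwrite("pics/w3.png",arm.get_image("wrist"))
q2,R2,s=pose();print(q2);np.savez("p3.npz",q=q,R=R)
a=cv2.imread("pics/w3.png")[125:237,210:390].astype(float)
b=np.clip((a/150)**0.55*255,0,255).astype(np.uint8)
cv2.imwrite("pics/w3c.png",cv2.resize(b,None,fx=4.4,fy=4.4,interpolation=cv2.INTER_CUBIC))
E
```

```text
[ 0.5334 -0.0252  0.2442] [ 0.0415 -0.0362  0.0102  0.0536 -0.0487 -0.0133  0.0428] 1.75
[ 0.532  -0.0281  0.244 ]
```

View pics/w3c.png

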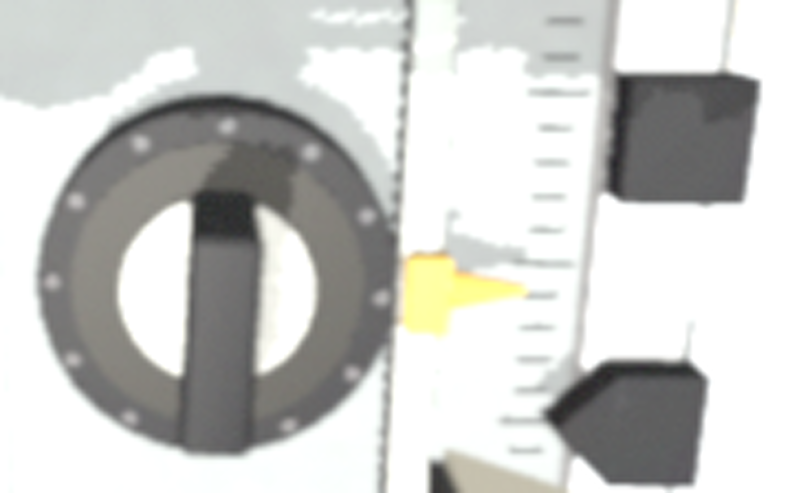

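```bash
python3 - <<'E'
from h import *
p=np.load("p3.npz");q,R=p["q"],p["R"];W=lambda x,y,z:wplane((210+x/4.4,125+y/4.4),z,q,R)
w=[W(193,238,.096),W(254,238,.096),W(183,450,.096),W(253,450,.096)]
print("wing c",np.mean(w,0)); d=(w[0]+w[1]-w[2]-w[3])[:2]/2;print("len",np.linalg.norm(d),"yaw",np.arctan2(-d[0],d[1]))
for a,b in(((77,201),(352,374)),((53,282),(381,299)),((367,216),(73,359)),((141,143),(289,425)),((312,152),(130,417))):print("dots",(W(*a,.044)+W(*b,.044))/2)
t=W(526,291,.036);print("tip",t)
for z,pp in((.028,(547,415)),(.046,(558,425))):print("arrow",z,W(*pp,z))
a,b=W(407,60,.03),W(384,480,.03);print("rack yaw",np.arctan2(-(a-b)[0],(a-b)[1]))
delta([.532,-.049,.2],-.25)
E
```

```text
wing c [ 0.5354 -0.0466  0.096 ]
len 0.05286063587216929 yaw -0.2389064320280489
dots [ 0.535  -0.0484  0.044 ]
dots [ 0.535  -0.0487  0.044 ]
dots [ 0.5351 -0.0482  0.044 ]
dots [ 0.5351 -0.0482  0.044 ]
dots [ 0.5353 -0.0482  0.044 ]
tip [ 0.619  -0.0702  0.036 ]
arrow 0.028 [ 0.6211 -0.1125  0.028 ]
arrow 0.046 [ 0.6202 -0.1077  0.046 ]
rack yaw -0.22690439077993713
t 1.8 pos [ 0.532  -0.0281  0.244 ] w 0.6524250944471282 F [0.4585 0.2571 0.3545] tau [-0.005  -0.1186  0.0303]
joints [ 0.3105  0.3293 -0.4615  1.7712  0.1624  1.0778 -0.4301]
yaw now -0.22353710243313432 tool down 0.9999981143092225
shift cm (tool) [ 0.4581  4.3955 -2.0419] rotvec tool [-0.0019  0.0265  0.0005]
```

Emit:
move_arm:
  series:
    - {"x": 0.7, "y": 2, "z": -1.9, "rx": 0, "ry": 0.016, "rz": 0}
    - {"x": 0, "y": 2, "z": 0, "rx": 0, "ry": 0, "rz": 0}
    - {"x": 0, "y": 1, "z": 0, "rx": 0, "ry": 0, "rz": 0}
    - {"x": 0, "y": 0, "z": 0, "rx": 0, "ry": 0, "rz": 0}

```text
clock: 2.3
position: [0.5347, -0.0483, 0.1926]
ee_rot: [-1.561, 0.187, -0.188]
force: [0.8, -0.5, -0.2]
width: 0.653
```

```bash
python3 - <<'E'
from h import *
delta([.5345,-.048,.076],-.24)
E
```

```text
t 2.3 pos [ 0.5347 -0.0483  0.1926] w 0.6526442878714406 F [ 0.751  -0.4662 -0.1585] tau [-0.0708 -0.0795  0.0237]
joints [ 0.324   0.3858 -0.4384  1.8291  0.1932  0.9681 -0.435 ]
yaw now -0.23877318839979209 tool down 0.9999984597536419
shift cm (tool) [-0.0339 11.6573  0.0047] rotvec tool [-0.0017  0.0012  0.0003]
```

Emit:
move_arm:
  series:
    - {"x": 0, "y": 4, "z": 0, "rx": 0, "ry": 0, "rz": 0}
    - {"x": 0, "y": 4, "z": 0, "rx": 0, "ry": 0, "rz": 0}
    - {"x": 0, "y": 2.5, "z": 0, "rx": 0, "ry": 0, "rz": 0}
    - {"x": 0, "y": 1.2, "z": 0, "rx": 0, "ry": 0, "rz": 0}
    - {"x": 0, "y": 0, "z": 0, "rx": 0, "ry": 0, "rz": 0}

```text
clock: 2.92
position: [0.5387, -0.0488, 0.077]
ee_rot: [-1.561, 0.182, -0.195]
force: [-0.0, -0.4, -0.0]
width: 0.655
```

```bash
python3 - <<'E'
from h import *
import cv2
delta([.5345,-.048,.076],-.24)
for n in("wrist","scene"):cv2.imwrite(f"pics/{n}4.png",arm.get_image(n))
E
```

```text
t 2.925 pos [ 0.5387 -0.0488  0.077 ] w 0.655380278493646 F [-0.0288 -0.3828 -0.0297] tau [-0.0444 -0.0686  0.0541]
joints [ 0.2735  0.5331 -0.3843  1.9398  0.2949  0.7142 -0.5259]
yaw now -0.24027302000051476 tool down 0.9999629609061126
shift cm (tool) [-0.4234  0.0942 -0.0203] rotvec tool [-0.0027 -0.0003  0.0082]
```

View pics/wrist4.png

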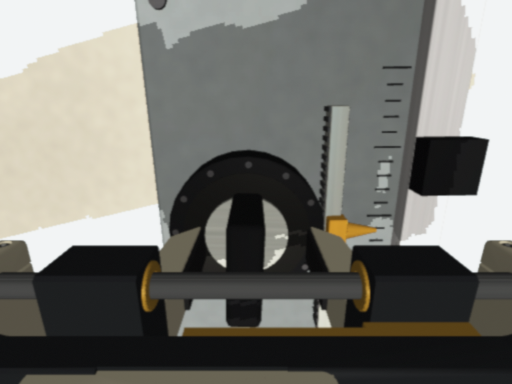

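View pics/scene4.png

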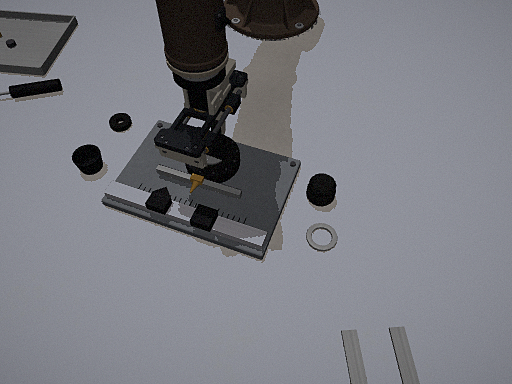

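The knob stands between the fingers, and the wing is centred at column 247, about 4 mm off in tool x. That agrees with the computed offset, so I'll correct it and close.

Emit:
move_arm:
  series:
    - {"x": -0.4, "y": 0, "z": 0, "rx": 0, "ry": 0, "rz": 0.008}
    - {"x": 0, "y": 0, "z": 0, "rx": 0, "ry": 0, "rz": 0}
    - {"x": 0, "y": 0, "z": 0, "rx": 0, "ry": 0, "rz": 0}

```text
clock: 3.4
position: [0.5366, -0.0478, 0.0802]
ee_rot: [-1.56, 0.184, -0.193]
force: [-0.7, -0.2, -0.3]
width: 0.654
```

Emit:
move_arm:
  series:
    - {"x": 0, "y": 0, "z": 0, "rx": 0, "ry": 0, "rz": 0}
    - {"x": 0, "y": 0, "z": 0, "rx": 0, "ry": 0, "rz": 0}
    - {"x": 0, "y": 0, "z": 0, "rx": 0, "ry": 0, "rz": 0}
    - {"x": 0, "y": 0, "z": 0, "rx": 0, "ry": 0, "rz": 0}
    - {"x": 0, "y": 0, "z": 0, "rx": 0, "ry": 0, "rz": 0}
    - {"x": 0, "y": 0, "z": 0, "rx": 0, "ry": 0, "rz": 0}
  jaw: 1
  newtons: 40

```text
clock: 4.15
position: [0.5335, -0.0471, 0.08]
ee_rot: [-1.56, 0.188, -0.188]
force: [4.4, -2.4, -2.4]
width: 0.196
```

```bash
python3 - <<'E'
from h import *
delta([.5345,-.048,.076],-.24)
E
```

```text
t 4.15 pos [ 0.5335 -0.0471  0.08  ] w 0.1956818477830757 F [ 4.4317 -2.359  -2.3985] tau [-0.286  -0.9468  0.0141]
joints [ 0.2758  0.5265 -0.3894  1.9429  0.288   0.7258 -0.523 ]
yaw now -0.23988409378206535 tool down 0.999997286668744
shift cm (tool) [ 0.1147  0.3968 -0.0677] rotvec tool [-0.0023  0.0001 -0.0003]
```

Emit:
move_arm:
  series:
    - {"x": 0, "y": 0, "z": 0, "rx": 0, "ry": 0.1, "rz": 0}
    - {"x": 0, "y": 0, "z": 0, "rx": 0, "ry": 0.1, "rz": 0}
    - {"x": 0, "y": 0, "z": 0, "rx": 0, "ry": 0.1, "rz": 0}
    - {"x": 0, "y": 0, "z": 0, "rx": 0, "ry": 0.1, "rz": 0}
    - {"x": 0, "y": 0, "z": 0, "rx": 0, "ry": 0.1, "rz": 0}
    - {"x": 0, "y": 0, "z": 0, "rx": 0, "ry": 0, "rz": 0}

```text
clock: 4.9
position: [0.5336, -0.0471, 0.08]
ee_rot: [-1.487, 0.59, -0.589]
force: [-1.3, -0.4, 0.3]
width: 0.192
```

```bash
python3 - <<'E'
from h import *
delta([.5345,-.048,.08],-1.01)
import cv2
a=arm.get_image("side");cv2.imwrite("pics/si5.png",a)
a=arm.get_image("scene");cv2.imwrite("pics/sc5.png",cv2.resize(cv2.convertScaleAbs(a[115:245,95:290],alpha=1.6,beta=25),None,fx=4,fy=4,interpolation=cv2.INTER_CUBIC))
E
```

```text
t 4.9 pos [ 0.5336 -0.0471  0.08  ] w 0.19194674453459715 F [-1.273  -0.3759  0.2916] tau [-0.006   0.0699 -0.1167]
joints [ 0.176   0.5081 -0.2523  1.9514  0.1855  0.7039 -0.941 ]
yaw now -0.7534722060723184 tool down 0.9999976712316185
shift cm (tool) [ 0.1282 -0.005  -0.0047] rotvec tool [-0.0015  0.2565 -0.0015]
```

View pics/sc5.png

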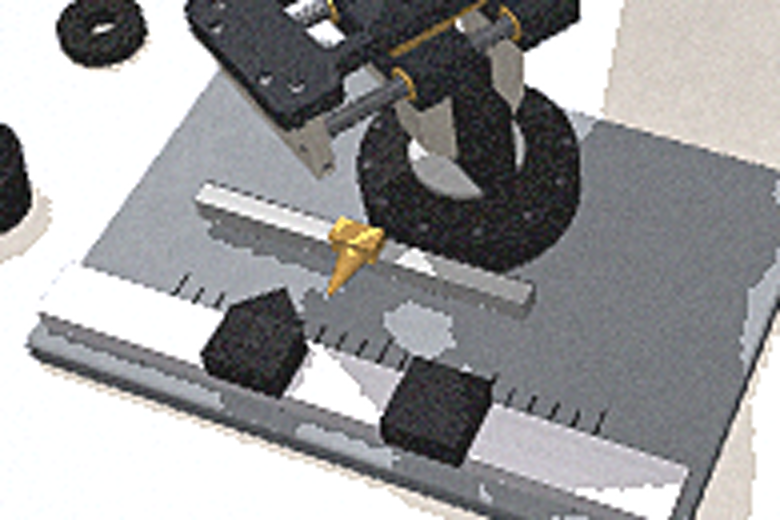

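View pics/si5.png

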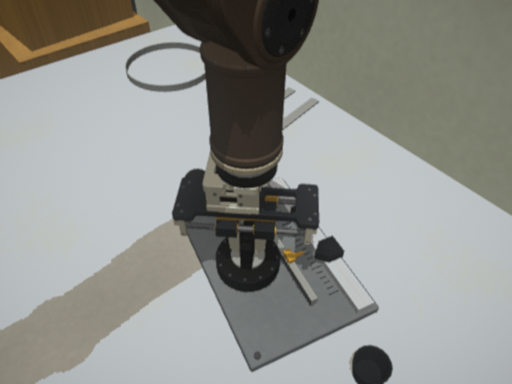

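```bash
python3 - <<'E'
from h import *
import cv2
th=-.2277;yg=np.array([-np.sin(th),np.cos(th)]);xg=np.array([np.cos(th),np.sin(th)])
C=lambda x,y:(95+x/4,115+y/4)
a=plane("scene",C(289,288),.046)
for n,p in(("t0",C(382,309)),("t1",C(330,295))):
    t=plane("scene",p,.036);d=(a-t)[:2];print(n,t,"y err",d@yg,"x",d@xg)
i=cv2.imread("pics/si5.png")[225:305,265:375]
cv2.imwrite("pics/si5c.png",cv2.resize(cv2.convertScaleAbs(i,alpha=1.8,beta=20),None,fx=7,fy=7,interpolation=cv2.INTER_CUBIC))
i=cv2.imread("pics/side0.png")[225:305,265:375]
cv2.imwrite("pics/si0c.png",cv2.resize(cv2.convertScaleAbs(i,alpha=1.8,beta=20),None,fx=7,fy=7,interpolation=cv2.INTER_CUBIC))
E
```

```text
t0 [ 0.6166 -0.0681  0.036 ] y err -0.03714163546615909 x 0.009984335747441727
t1 [ 0.6125 -0.0918  0.036 ] y err -0.013180960882223387 x 0.008685825177317226
```

View pics/si5c.png

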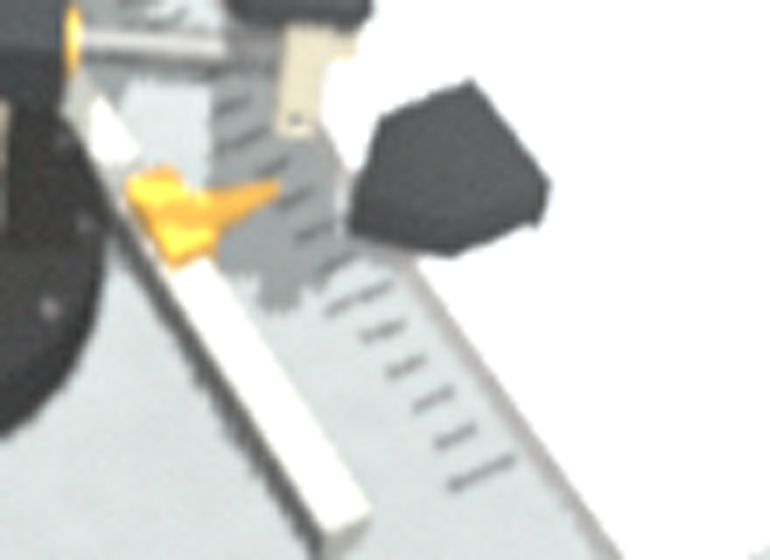

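```bash
python3 - <<'E'
from h import *
th=-.2277;yg=np.array([-np.sin(th),np.cos(th)]);xg=np.array([np.cos(th),np.sin(th)])
C=lambda x,y:(265+x/7,225+y/7)
t=plane("side",C(280,183),.036)
for p,z in(((348,232),.028),((357,197),.046),((352,215),.037)):
    d=(plane("side",C(*p),z)-t)[:2];print("y err",d@yg,"x",d@xg)
E
```

```text
y err -0.013547341714616589 x 0.010581059269476086
y err -0.01655868800859214 x 0.00890720134254673
y err -0.01507954452874579 x 0.009612080156963194
```

Emit:
move_arm:
  series:
    - {"x": 0, "y": 0, "z": 0, "rx": 0, "ry": 0.1, "rz": 0}
    - {"x": 0, "y": 0, "z": 0, "rx": 0, "ry": 0.1, "rz": 0}
    - {"x": 0, "y": 0, "z": 0, "rx": 0, "ry": 0.06, "rz": 0}
    - {"x": 0, "y": 0, "z": 0, "rx": 0, "ry": 0, "rz": 0}
    - {"x": 0, "y": 0, "z": 0, "rx": 0, "ry": 0, "rz": 0}

```text
clock: 5.62
position: [0.5336, -0.0471, 0.08]
ee_rot: [-1.422, 0.786, -0.785]
force: [0.0, -0.4, 0.7]
width: 0.195
```

```bash
python3 - <<'E'
from h import *
delta([.5345,-.048,.08],-1.01)
import cv2
a=arm.get_image("side");b=arm.get_image("scene");w=arm.get_image("wrist")
f=lambda a,r,c,k,n:cv2.imwrite(n,cv2.resize(cv2.convertScaleAbs(a[r[0]:r[1],c[0]:c[1]],alpha=1.8,beta=20),None,fx=k,fy=k,interpolation=cv2.INTER_CUBIC))
f(a,(225,305),(265,375),7,"pics/si6.png");f(b,(155,225),(135,235),8,"pics/sc6.png");cv2.imwrite("pics/w6.png",w)
E
```

```text
t 5.625 pos [ 0.5336 -0.0471  0.08  ] w 0.19539182742655523 F [ 0.0026 -0.4467  0.6977] tau [-0.0646  0.087  -0.1625]
joints [ 0.1267  0.5017 -0.1847  1.9556  0.1342  0.6956 -1.1474]
yaw now -1.008416738778291 tool down 0.9999965905140406
shift cm (tool) [ 0.1191 -0.0046  0.0294] rotvec tool [-0.0016  0.0016 -0.0021]
```

View pics/si6.png

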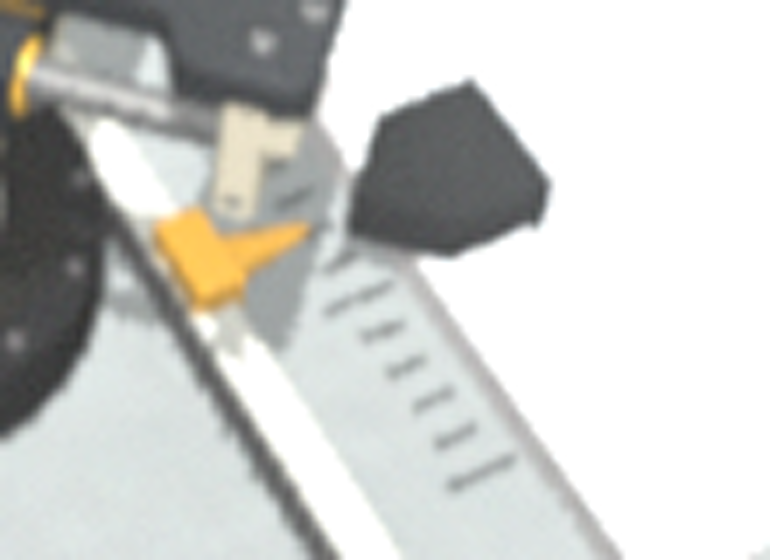

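View pics/sc6.png

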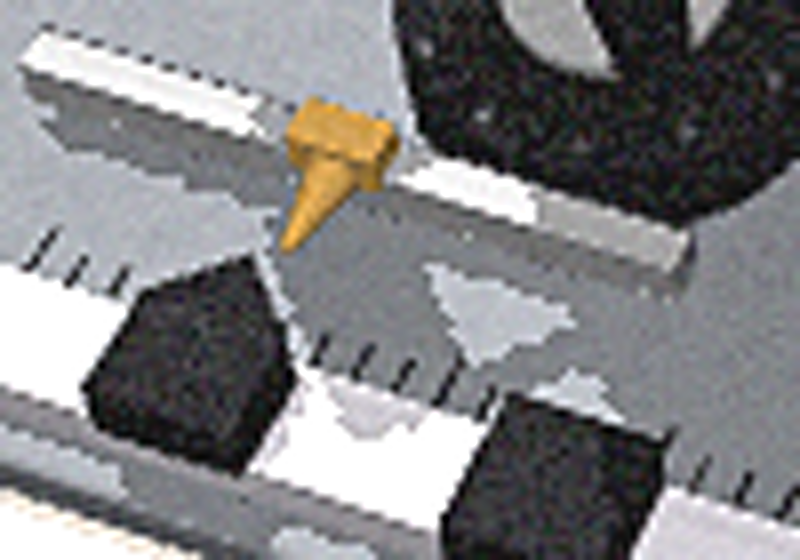

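View pics/w6.png

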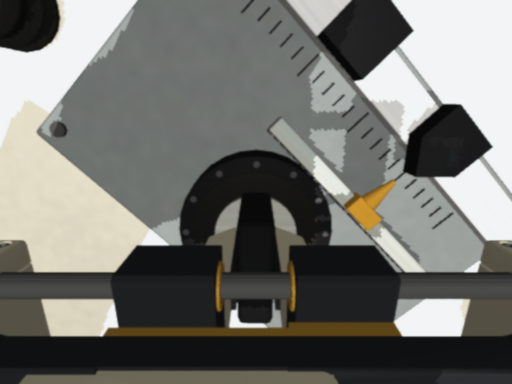

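```bash
python3 - <<'E'
import cv2
w=cv2.imread("pics/w6.png")[90:240,330:510]
cv2.imwrite("pics/w6c.png",cv2.resize(cv2.convertScaleAbs(w,alpha=1.8,beta=30),None,fx=4,fy=4,interpolation=cv2.INTER_CUBIC))
from h import *
th=-.2277;yg=np.array([-np.sin(th),np.cos(th)]);xg=np.array([np.cos(th),np.sin(th)])
C=lambda x,y:(265+x/7,225+y/7)
t=plane("side",C(311,228),.036)
for p,z in(((348,232),.028),((357,197),.046)):
    d=(plane("side",C(*p),z)-t)[:2];print("y err",d@yg,"x",d@xg)
t=plane("scene",(135+284/8,155+252/8),.036);d=(plane("scene",(135+250/8,155+256/8),.046)-t)[:2];print("scene y err",d@yg,"x",d@xg)
E
```

```text
y err 5.9592045500821875e-05 x 0.010551641651677705
y err -0.0029517542484747278 x 0.00887778372474835
scene y err -0.0013738174576773511 x 0.009263924286143345
```

View pics/w6c.png

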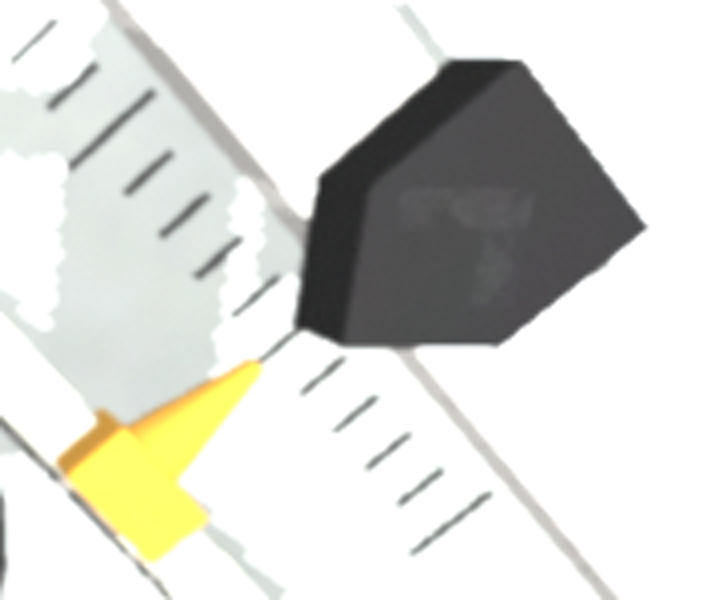

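```bash
cat > m.py <<'E'
from h import *
def meas(W,tip,ptop,pbot,sh1,sh2,th=-.2277):
    t=W(tip,.036)[:2];a=W(ptop,.046)[:2];b=W(pbot,.028)[:2]
    print("tip",t,"top",a,"bot",b)
    u=W(sh1,.046)[:2]-a;v=W(sh2,.046)[:2]-a;lu,lv=np.linalg.norm(u),np.linalg.norm(v)
    x=u/lu+v/lv;print("edges",lu,lv,"angle",np.arccos(u@v/lu/lv),"bisector yaw",np.arctan2(x[1],x[0]))
    s=W(sh1,.046)[:2]-W(sh2,.046)[:2];print("shoulder yaw",np.arctan2(-s[0],s[1]),"width",np.linalg.norm(s))
    yg=np.array([-np.sin(th),np.cos(th)]);xg=np.array([np.cos(th),np.sin(th)])
    for c in(a,b,(a+b)/2):print("y err mm",1e3*(c-t)@yg,"x",1e3*(c-t)@xg)
E
python3 - <<'E'
from m import *
q,R,_=pose()
meas(lambda p,z:wplane((330+p[0]/4,90+p[1]/4),z,q,R),(261,362),(343,346),(300,328),(370,187),(498,346))
E
```

```text
tip [ 0.6099 -0.1062] top [ 0.6182 -0.1095] bot [ 0.6182 -0.1123]
edges 0.023834451047500826 0.02345968213762088 angle 1.568533656679438 bisector yaw -0.22459481568588655
shoulder yaw -0.23253681454179936 width 0.03340520029924182
y err mm -1.3513387936947814 x 8.754168582653636
y err mm -4.111327724926661 x 9.401033445657498
y err mm -2.7313332593107096 x 9.07760101415562
```

Emit:
move_arm:
  series:
    - {"x": 0, "y": 0, "z": 0, "rx": 0, "ry": 0.03, "rz": 0}
    - {"x": 0, "y": 0, "z": 0, "rx": 0, "ry": 0, "rz": 0}
    - {"x": 0, "y": 0, "z": 0, "rx": 0, "ry": 0, "rz": 0}

```text
clock: 6.15
position: [0.5336, -0.0471, 0.08]
ee_rot: [-1.412, 0.811, -0.809]
force: [-1.6, -0.3, 0.3]
width: 0.192
```

Emit:
move_arm:
  series:
    - {"x": 0, "y": 0, "z": 0, "rx": 0, "ry": 0, "rz": 0}
    - {"x": 0, "y": 0, "z": 0, "rx": 0, "ry": 0, "rz": 0}
    - {"x": 0, "y": 0, "z": 0, "rx": 0, "ry": 0, "rz": 0}
    - {"x": 0, "y": 0, "z": 0, "rx": 0, "ry": 0, "rz": 0}
  jaw: 5

```text
clock: 6.65
position: [0.534, -0.0472, 0.0799]
ee_rot: [-1.412, 0.81, -0.809]
force: [0.0, 1.0, 0.7]
width: 0.534
```

```bash
python3 - <<'E'
from h import *
delta([.5336,-.0471,.08],-1.04)
E
```

```text
t 6.65 pos [ 0.534  -0.0472  0.0799] w 0.5340615539287538 F [0.0129 0.9648 0.6555] tau [-0.0172 -0.0509  0.0056]
joints [ 0.1205  0.5013 -0.1761  1.9558  0.1278  0.6942 -1.173 ]
yaw now -1.0403171914488065 tool down 0.9999959588150029
shift cm (tool) [-0.0266 -0.0088 -0.033 ] rotvec tool [-0.0021 -0.0003 -0.0019]
```

Emit:
move_arm:
  series:
    - {"x": 0, "y": -2, "z": 0, "rx": 0, "ry": 0, "rz": 0}
    - {"x": 0, "y": -4, "z": 0, "rx": 0, "ry": 0, "rz": 0}
    - {"x": 0, "y": -4, "z": 0, "rx": 0, "ry": 0, "rz": 0}
    - {"x": 0, "y": -3, "z": 0, "rx": 0, "ry": 0.1, "rz": 0}
    - {"x": 0, "y": 0, "z": 0, "rx": 0, "ry": 0.16, "rz": 0}
    - {"x": 0, "y": 0, "z": 0, "rx": 0, "ry": 0.16, "rz": 0}
    - {"x": 0, "y": 0, "z": 0, "rx": 0, "ry": 0.16, "rz": 0}
    - {"x": 0, "y": 0, "z": 0, "rx": 0, "ry": 0.14, "rz": 0}
    - {"x": 0, "y": 0, "z": 0, "rx": 0, "ry": 0, "rz": 0}

```text
clock: 7.78
position: [0.5336, -0.0475, 0.2145]
ee_rot: [-1.099, 1.364, -1.361]
force: [0.5, -0.2, 0.3]
width: 0.544
```

```bash
python3 - <<'E'
from h import *
delta([.610,-.108,.2],-1.80)
E
```

```text
t 7.775 pos [ 0.5336 -0.0475  0.2145] w 0.5441547461575144 F [ 0.4748 -0.2137  0.3228] tau [0.0621 0.0256 0.0166]
joints [ 0.0262  0.3223 -0.0452  1.8302  0.0134  0.9882 -1.8055]
yaw now -1.7815192074024773 tool down 0.9999944268555488
shift cm (tool) [4.3182 1.4368 8.734 ] rotvec tool [-0.0004  0.0185 -0.0033]
```

Emit:
move_arm:
  series:
    - {"x": 1.5, "y": 0.5, "z": 3, "rx": 0, "ry": 0.018, "rz": 0}
    - {"x": 1.5, "y": 0.5, "z": 3, "rx": 0, "ry": 0, "rz": 0}
    - {"x": 1.3, "y": 0.4, "z": 2.7, "rx": 0, "ry": 0, "rz": 0}
    - {"x": 0, "y": 0, "z": 0, "rx": 0, "ry": 0, "rz": 0}
    - {"x": 0, "y": 0, "z": 0, "rx": 0, "ry": 0, "rz": 0}
    - {"x": 0, "y": 0, "z": 0, "rx": 0, "ry": 0, "rz": 0}

```text
clock: 8.52
position: [0.6101, -0.1081, 0.1997]
ee_rot: [-1.1, 1.364, -1.358]
force: [0.9, -0.4, -0.4]
width: 0.546
```

```bash
python3 - <<'E'
from h import *
import cv2
q,R,s=pose();print(np.abs(s["dq"]).max(),q)
w=arm.get_image("wrist");np.savez("p7.npz",q=q,R=R);cv2.imwrite("pics/w7.png",w)
for n in("scene","side"):cv2.imwrite(f"pics/{n}7.png",arm.get_image(n))
E
```

```text
0.0086629487120044 [ 0.6101 -0.1081  0.1997]
```

View pics/w7.png

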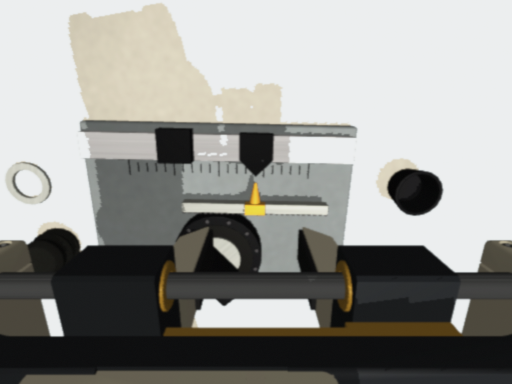

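```bash
python3 - <<'E'
import cv2
w=cv2.imread("pics/w7.png")[120:220,200:310]
cv2.imwrite("pics/w7c.png",cv2.resize(cv2.convertScaleAbs(w,alpha=2.2,beta=30),None,fx=6,fy=6,interpolation=cv2.INTER_CUBIC)[:600,:])
b=cv2.imread("pics/scene7.png");a=cv2.imread("pics/side7.png")
f=lambda a,r,c,k,n:cv2.imwrite(n,cv2.resize(cv2.convertScaleAbs(a[r[0]:r[1],c[0]:c[1]],alpha=1.8,beta=20),None,fx=k,fy=k,interpolation=cv2.INTER_CUBIC))
f(a,(225,305),(265,375),7,"pics/si7.png");f(b,(155,225),(135,235),8,"pics/sc7.png")
E
```

```text
(no output)
```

View pics/w7c.png

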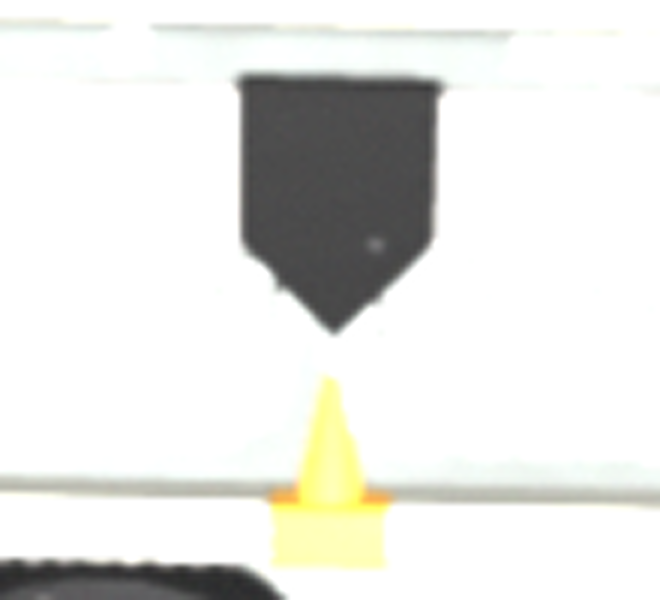

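View pics/sc7.png

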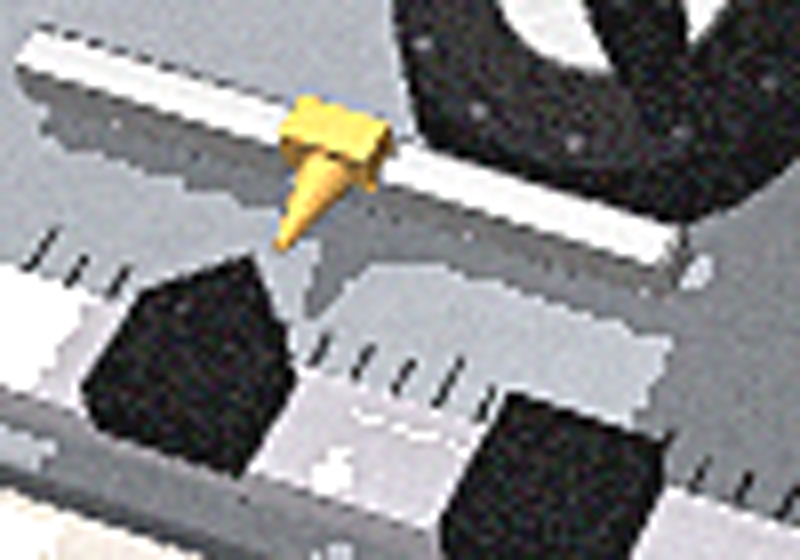

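View pics/si7.png

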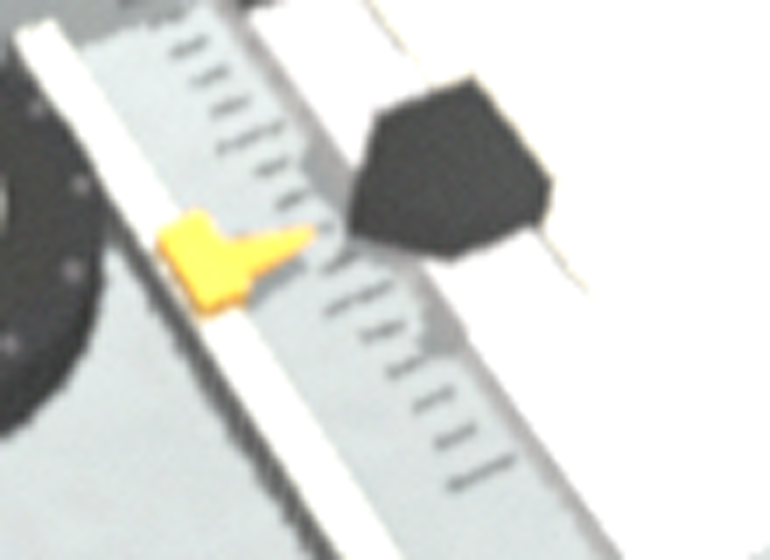

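```bash
python3 - <<'E'
from m import *
p=np.load("p7.npz");q,R=p["q"],p["R"]
W=lambda p,z:wplane((200+p[0]/6,120+p[1]/6),z,q,R)
meas(W,(331,377),(334,333),(334,333),(243,243),(433,240))
th=-.2277;yg=np.array([-np.sin(th),np.cos(th)])
t=W((331,377),.036)[:2]
mid=lambda a,b,z:(W(a,z)+W(b,z))[:2]/2
for a,b in(((242,243),(434,240)),((242,100),(437,100)),((242,170),(436,170))): print("clip mid err",1e3*(mid(a,b,.046)-t)@yg)
bl=mid((272,530),(386,530),.045);print("block mid",1e3*(bl-t)@yg)
th0=plane("scene",(135+279/8,155+247/8),.036);print("scene",1e3*(plane("scene",(135+250/8,155+256/8),.046)-th0)[:2]@yg)
# rack yaw
a,b=W((0,478),.036),W((660,495),.036);print(np.arctan2(-(a-b)[0],(a-b)[1]))
E
```

```text
tip [ 0.6083 -0.1067] top [ 0.6186 -0.1094] bot [ 0.6141 -0.1085]
edges 0.021812242288215187 0.023121445065574227 angle 1.578028458646808 bisector yaw -0.2204170239045923
shoulder yaw -0.1914987164643884 width 0.0319009379518822
y err mm -0.3467521985482659 x 10.603112914049555
y err mm -0.39398376585696065 x 6.035394582858636
y err mm -0.3703679822026133 x 8.319253748454097
clip mid err -0.6958878505536619
clip mid err -0.4624481160722377
clip mid err -0.6186743743023896
block mid -0.1770778181233943
scene 0.24165622285862565
-0.23417986088125714
```

The tip is within about 0.5 mm of the arrow point's line: the wrist view says -0.4 mm and the scene view +0.2 mm. The gripper is open and clear of everything, so I'm handing it in.

```bash
python3 - <<'E'
from cell import arm
print(arm.sign_off(), arm.observe()["clock"])
E
```

```text
the job is handed in; nothing more can be done
the job is handed in; nothing more can be done
```

The pointer now stands opposite the arrow-shaped clip, within about 0.5 mm by my last measurements. I gripped the wing knob across its thickness, turned it about 0.8 rad clockwise, let go and raised the gripper clear. The pointer itself was never touched.

**Final checks:**
- **Wrist view from above:** the tip was about 0.4 mm to the +y side of the arrow's point. Measured against the middle of the clip body it was 0.5–0.7 mm.
- **Scene camera:** this put the tip 0.2 mm the other way, so the views agree to within about 1 mm.
- **Side camera:** I took a final picture but did not measure from it.
- **Time:** the robot's clock was at about 8.7 s when I handed in. Wrist force readings stayed at a few newtons.

**Disagreements along the way:**
- **First wrist measurement:** it was about 1 cm off because I paired the picture with a pose read after it. I redid it and it then matched the fixed cameras.
- **Before the last small turn:** estimates of the remaining distance ran from 0 to 4 mm depending on which edge of the arrow I read. I turned 0.03 rad more, then measured again from above after letting go.

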